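# Load a weld fixture with base plate and square tube

## Task

Load the weld fixture on the bench: lower the steel base plate that carries a square boss into the fixture's rectangular pocket until it lies flat and fully home, then slip the square tube over the boss until it stands on the plate, and then swing the hold-down latch by its upright pin as far as it goes, so that its nose lies over the plate. Set the parts down rather than dropping them, and leave the round pipe stub and the tee coupon that stand among them where they are.

Things in the scene. Friction and masses are not known exactly. Their poses are not given: they have to be found in the camera images.
- pocket (a point): centre of the floor of the rectangular pocket in the aluminium fixture block (a fixed block; all sizes in mm: 200 x 150 x 22). The pocket is 99 long (x) by 73 wide (y) by 8 deep, chamfered 3 at the mouth, its floor 14 above the bench, the block's top 22 above the bench. Axes are the block's: x along the block's long side, towards the latch; z up. The block's centre is 30 from this point along +x.
- base_plate: steel base plate 96 (x) x 70 (y) x 8 thick, with a square boss 38 x 38 on the middle of its top, sides along x and y, straight from 8 to 28 above the plate's underside, then tapering to 30 x 30 at 34; starts flat on the bench; about 0.5 kg; origin at the centre of its underside. Easily lifted by the boss. Seated, its top is flush with the block. Either way round is fine.
- square_tube: length of square steel tube, 50 x 50 outside, 42 x 42 inside (wall 4), 70 tall, open at both ends, starts standing upright on the bench; about 0.4 kg; origin at the centre of its lower end, x and y along its sides
- latch (a joint): hold-down latch: flat steel bell-crank turning on a vertical pivot on the block beside the pocket, 25 to 33 above the bench. Value in rad: 0 = stop, nose over the plate; positive = opened, turning clockwise seen from above; up to 1.57. It stays where it is left. At 0 the nose (36 long) points along the block's -x and the tail (45 long) with the pin along the block's +y.
- latch_pin (a point): top end, on the axis, of the latch's upright round steel pin by which it is swung: diameter 12 mm, standing from 33 to 75 mm above the bench, 45 mm from the pivot axis
- latch_pivot (a point): the latch's pivot axis on the block, 33 above the bench; 74 along x and 28 along y from the pocket's centre (block axes); the pin's axis is 45 from it
- pipe_stub: bystander: round steel pipe stub, outer diameter 52, inner 44, height 65, standing; origin at the centre of its underside (sizes in mm)
- tee: bystander: welded tee coupon, steel flat 100 x 60 x 8 with an upright rib 100 long, 8 thick, 42 high along its middle (total height 50); origin at the centre of its underside, x along the rib (sizes in mm)

How it is judged (in metres and radians):
On the way, in this order (a step that is already met when the one before it is completed fails the run):
1. the base plate lies flat and home in the pocket (horizontal distance between base_plate and pocket below 0.004 m and z of base_plate in the frame of pocket below 0.002 m and angle between base_plate's own z axis and vertical below 0.03 rad and angle between the x axis of base_plate and the x axis of pocket, either way round below 0.045 rad), for 0.2 s.
2. the square tube stands on the seated plate, around its boss (all of step 1 and horizontal distance between square_tube and base_plate below 0.005 m and z of square_tube in the frame of base_plate between 0.004 and 0.0105 m and angle between square_tube's own z axis and vertical below 0.03 rad), for 0.2 s.
3. the latch is swung to its stop, nose over the plate (all of step 2 and value of joint latch below 0.12 rad), for 0.2 s.
At the end, for the whole second after the job is handed in: Plate in the pocket: within 4 mm of its centre, 2 mm of its floor, tilt under 0.03, square within 0.045 rad. Tube upright (0.03 rad) round the boss, within 5 mm of its centre, lower end 4 to 10.5 mm above the plate's underside. Latch under 0.12 rad. Plate and tube at rest (all of step 3 and linear speed of each of base_plate, square_tube below 0.02 m/s); the robot touches nothing.
It fails at once if the base plate is let fall from above the fixture (contact force between the fingers and base_plate below 0.02 N and z of base_plate in the frame of pocket above 0.02 m and linear speed of base_plate above 0.3 m/s).
It fails at once if the square tube is let fall from above the fixture (contact force between the fingers and square_tube below 0.02 N and z of square_tube in the frame of pocket above 0.03 m and linear speed of square_tube above 0.3 m/s).
It fails at once if the pipe stub or the tee is moved more than 30 mm (distance of any of pipe_stub, tee from where it was at the start of the episode above 0.03 m).
It also fails if it takes over 72 s, if anything falls off the work surface, if the arm or the gripper's body presses on something with over 40 N, if the wrist force passes 120 N, or if a joint passes its speed limit or range.

## Robot

A 7-joint arm with a two-finger parallel gripper is mounted at the origin on the work surface. World frame = base frame: x ahead of the robot, y to its left, z up, the work surface at z = 0. Lengths are in mm, angles in degrees, forces in N, time in s.
With the tool pointing down it reaches from about 400 to 875 mm from the base axis. Payload 19.3 kg.
Tool frame: the origin (TCP) lies midway between the tips of the shut fingers; the grasp point (between the pads) lies r.grip_point_offset behind it (r.grip_point_offset is the distance from the TCP to the grasp point, in mm); z points along the fingers, y is the direction in which the jaws open and shut (so a half turn about z gives the same grasp; the last joint's range is limited). The gripper opens to 85 mm and grips with 20 to 120 N. Pads are 22 mm wide; open, the fingers measure 114 mm over their backs; the gripper's body (76 mm by 85 mm) begins 54 mm behind the grasp point. The pads swing forward as they close: fully open they stand 13 mm farther back than shut.
Start: joints at [-74.095, 29.874, -2.08, 91.645, 1.215, 58.505, -6.463], TCP at [213.037, 587.563, 231.291] pointing down, gripper open.
Joint ranges: [-166.77, 166.77], [-17.47, 122.26], [-85.68, 81.53], [9.62, 139.38], [-72.42, 252.41], [9.2, 110.78], [-144.41, 144.41]. Speed limits (degrees/s): [108.29, 108.29, 136.94, 136.94, 172.46, 172.46, 172.46].

## Interface

Orientations are given as a 3x3 rotation matrix whose columns are the frame's x, y, z axes.
In Python, from station import telemetry, optics, r gives the robot as it stands.
- The arm moves only by the shell command python3 -m creep 'ROWS' [FORCE]. ROWS is JSON, a list of rows, each an object with "slide": the shift along the tool's x, y, z in mm, a list of three; "delta_rot": the turn, a rotation vector about the tool's x, y, z in rad, a list of three; "hand": the opening, from 0 (shut) to 1 (fully open). In form: [{"slide": [tx, ty, tz], "delta_rot": [wx, wy, wz], "hand": hand}, ...]. A call has 1 to 8 rows; each row is the pose to reach, as a shift and turn from the pose commanded when the call began, along the tool's axes at that moment; what a row does not reach only later rows make up. A row lasts 1/10 s, in which the tool goes at most 50 mm and 8.59 degrees, less where a joint would pass 70% of its speed; a pose out of reach is approached as far as the arm can. A call with a gripper value outside its range is refused whole. The fingers move at their own pace and stop on an object; FORCE is the grip in N (left out, the last holds). Time passes only in rows, so rows that repeat a pose let the fingers close. It gives the time, the measured TCP pose, the force and the opening at its end, in the units of the state.
- telemetry.get_state(): the state, without advancing time (a new reading comes with each control period).
- optics.capture(name): name is "side" or "top" or "wrist"; returns the picture (420x560x3 uint8, red, green, blue); there is no depth.
- optics.camera_params(name): a dict with "mtx" (3x3 intrinsics, pixels), "R" (3x3) and "t" (3): a world point X has camera coordinates R X + t. Camera axes: x right, y down, z forward; pixel columns grow to the right and rows downward; lengths in mm; the calibration is good to about 2 mm. A picture is of the moment at which its call begins: read the wrist's pose just before it. camera_params takes no time and is no camera call; for the wrist camera it gives the pose at the moment of the call.
- r.close_job(): hands the job in, once; it reports no verdict.
The state is a dict: "time": time; "qpos": joint angles; "qvel": joint speeds; "tau": joint torques, N m; "tcp_pos": TCP position; "tool_rot": TCP orientation; "wrist_force": force on the tool from outside, world axes, zero at the start; "moment": the same for the moment, N m; "width": finger opening in mm.
Only numpy, scipy, OpenCV 4.12 (cv2) and the standard library are available. Lean on these libraries where they do the work, as an engineer would, in place of code of your own. Each camera call takes 0.05 s, during which the arm holds its last target. There are 200 camera calls.

## Working session

There is one attempt and no reset: what is moved stays moved. The work goes in short steps, Python scripts to look and compute and a shell command to move; the robot and the scene stay as the last step left them, time stands still between calls to the robot, and variables do not carry over. Pictures are saved under pics/ and viewed, about 8 in all and at most 12, crops included, and the job is handed in when it is done.

```bash
ls; mkdir -p pics; python3 - <<'E'
from station import telemetry, optics, r
import cv2,numpy as np
print(r.grip_point_offset)
s=telemetry.get_state(); print({k:np.round(v,2).tolist() for k,v in s.items()})
for n in ("top","side"):
    im=optics.capture(n); cv2.imwrite(f"pics/{n}0.png",im[:,:,::-1])
    p=optics.camera_params(n); print(n,{k:np.round(v,3).tolist() for k,v in p.items()}); print(-np.array(p['R']).T@p['t'])
E
```

```text
pics
18.700000000000003
{'time': 0.0, 'qpos': [-74.09, 29.91, -2.08, 91.67, 1.21, 58.51, -6.46], 'qvel': [0.05, 0.03, -0.05, 0.01, -0.07, 0.06, 0.09], 'tau': [-0.0, -92.71, 1.98, -36.99, 0.02, 0.01, -0.0], 'tcp_pos': [212.92, 587.23, 230.72], 'tool_rot': [[-0.94, 0.34, -0.0], [0.34, 0.94, -0.0], [-0.0, -0.0, -1.0]], 'wrist_force': [0.64, -0.3, 0.2], 'moment': [-0.04, 0.0, -0.02], 'width': 85.29}
top {'mtx': [[401.503, 0.0, 283.371], [0.0, 401.503, 203.194], [0.0, 0.0, 1.0]], 'R': [[-0.013, -1.0, 0.014], [-0.998, 0.012, -0.06], [0.06, -0.014, -0.998]], 't': [-3.528, 522.801, 858.668]}
[470.31201456   2.38768273 888.50735127]
side {'mtx': [[412.979, 0.0, 283.691], [0.0, 412.979, 211.052], [0.0, 0.0, 1.0]], 'R': [[-0.996, -0.085, -0.017], [-0.032, 0.543, -0.839], [0.08, -0.835, -0.544]], 't': [518.682, 73.725, 788.551]}
[455.72713878 662.78788927 499.30271981]
```

View pics/top0.png

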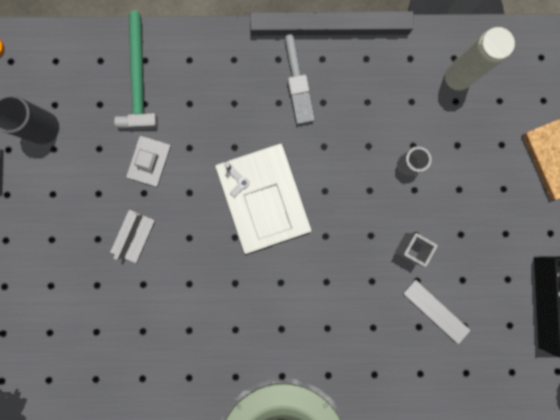

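View pics/side0.png

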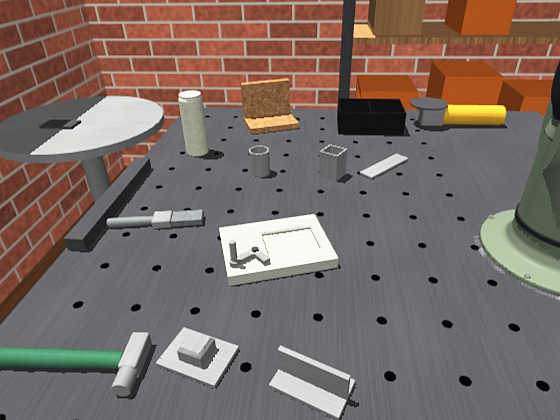

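The top view shows the plate at about (148,161), the block at (263,198) with the latch pivot near (243,184) and pin near (228,170), the tube at (421,250), the pipe at (418,159) and the tee at (132,237). The side view shows the same layout, with the latch open.

```bash
cat > h.py <<'E'
from station import telemetry, optics, r
import cv2,numpy as np
def ray(p,uv,z):
    R=np.array(p['R']);t=np.array(p['t']);c=-R.T@t
    d=R.T@np.linalg.inv(p['mtx'])@np.array([uv[0],uv[1],1.])
    return c+d*(z-c[2])/d[2]
def proj(p,X):
    q=np.array(p['mtx'])@(np.array(p['R'])@np.array(X,float)+p['t']); return q[:2]/q[2]
def grab(n,name=None):
    p=optics.camera_params(n); im=optics.capture(n)[:,:,::-1].copy()
    if name: cv2.imwrite(f"pics/{name}.png",im)
    return p,im
def rect(pts):
    """minAreaRect in world mm -> centre, size, angle of long side (deg)"""
    (c,s,a)=cv2.minAreaRect(np.array(pts,np.float32)[:,:2]*1.0)
    if s[0]<s[1]: s=s[::-1]; a+=90
    return np.round(c,1),np.round(s,1),round((a+90)%180-90,1)
E
python3 - <<'E'
from h import *
p=optics.camera_params("top"); im=cv2.imread("pics/top0.png"); g=cv2.cvtColor(im,cv2.COLOR_BGR2GRAY)
for nm,(x0,y0,x1,y1),th,z in [("plate",(115,132,185,195),130,8),("block",(205,135,325,265),200,22),("tube",(395,225,445,275),115,70),("tee",(100,200,160,270),125,25),("pipe",(395,140,440,190),115,65),("boss",(136,146,162,176),0,34)]:
    c=g[y0:y1,x0:x1]
    if th==0: print(c); continue
    cs,_=cv2.findContours((c>th).astype(np.uint8),cv2.RETR_EXTERNAL,cv2.CHAIN_APPROX_NONE)
    k=max(cs,key=cv2.contourArea)[:,0]+[x0,y0]
    print(nm,rect([ray(p,u,z) for u in k]),cv2.minAreaRect(k.astype(np.float32)))
E
```

```text
plate (array([621.6, 286.8]), array([99.9, 73.3]), -17.2) ((147.80520629882812, 160.3838348388672), (33.18498992919922, 45.66336441040039), 17.818891525268555)
block (array([535.1,  34.1]), array([199.5, 149.8]), 18.1) ((262.9687805175781, 197.85391235351562), (91.99085998535156, 69.28425598144531), 71.35821533203125)
tube (array([ 421.7, -289.9]), array([57.3, 57.2]), 57.1) ((421.6460876464844, 249.46630859375), (28.51394271850586, 27.877946853637695), 32.00538635253906)
tee (array([449.8, 298.5]), array([102.7,  28.1]), -23.2) ((139.19833374023438, 238.86849975585938), (13.13930892944336, 48.725914001464844), 23.552265167236328)
pipe (array([ 609.8, -297.6]), array([66.6, 57.2]), -77.7) ((421.52239990234375, 158.2640380859375), (27.432861328125, 31.930051803588867), 77.00537872314453)
[[159 183 190 190 191 192 193 193 195 194 194 195 193 193 195 195 196 194
  194 194 194 195 195 195 195 194]
 [166 184 188 188 189 190 192 194 194 194 194 194 193 193 194 195 195 194
  194 194 194 194 195 196 195 194]
 [172 185 186 182 179 182 187 190 191 192 193 192 192 193 195 195 195 193
  194 194 
[... 2268 characters left out ...]
04  90 110
  153 181 191 192 192 192 190 175]
 [187 177 164 164 167 159 147 135 125 119 114 115 114 114 111 100  97 130
  166 186 191 192 191 191 186 166]
 [190 186 183 183 183 180 173 164 155 146 135 127 121 115 110 103 113 146
  177 189 192 192 192 191 181 153]
 [190 189 189 190 190 187 187 183 179 173 164 157 148 133 121 118 132 162
  183 191 192 192 192 190 176 140]
 [191 191 190 191 189 189 191 190 188 187 185 181 175 162 149 140 152 175
  188 191 191 192 192 187 166 128]
 [191 189 191 190 189 190 190 191 190 191 191 191 187 182 175 167 171 183
  190 191 192 191 191 180 152 117]
 [190 190 190 190 190 190 191 191 191 191 193 192 191 190 188 185 184 189
  191 192 192 192 189 174 139 108]]
```

```bash
cat >> h.py <<'E'
from scipy.spatial.transform import Rotation as Ro
def plan(xyz,yaw):
    """slide and delta_rot to put TCP at xyz, tool down, tool y axis at world angle yaw (deg)"""
    s=telemetry.get_state(); T=np.array(s['tool_rot']); a=np.radians(yaw)
    y=np.array([np.cos(a),np.sin(a),0]); z=np.array([0,0,-1.]); D=np.c_[np.cross(y,z),y,z]
    sl=T.T@(np.array(xyz)-s['tcp_pos']); w=Ro.from_matrix(T.T@D).as_rotvec()
    print("slide",np.round(sl,1).tolist(),"rot",np.round(w,3).tolist(),"rows>=",max(np.linalg.norm(sl)/50,np.linalg.norm(w)/.15))
def st():
    s=telemetry.get_state(); T=np.array(s['tool_rot'])
    print(round(s['time'],2),"tcp",np.round(s['tcp_pos'],1),"yaw",round(np.degrees(np.arctan2(T[1,1],T[0,1])),1),"F",np.round(s['wrist_force'],1),"w",round(float(s['width']),1),"tilt",np.round(T[:2,2],3))
E
python3 - <<'E'
from h import *
p=optics.camera_params("wrist"); s=telemetry.get_state()
R=np.array(p['R']); c=-R.T@p['t']; T=np.array(s['tool_rot'])
print("cam in tool",T.T@(c-s['tcp_pos']), "dir",T.T@R[2], p['mtx'])
plan([615,287,200],72.8); plan([510,26,200],108.1)
E
```

```text
cam in tool [ 6.51669918e+01  9.51868572e-02 -1.42853544e+02] dir [-2.60106132e-01  2.14385387e-05  9.65580033e-01] [[340.58483267   0.         279.56566931]
 [  0.         340.58483267 203.25705137]
 [  0.           0.           1.        ]]
slide [-480.3, -145.2, 31.0] rot [-0.001, 0.0, -0.048] rows>= 10.054794291823198
slide [-470.6, -426.4, 31.3] rot [-0.001, -0.0, -0.664] rows>= 12.71550080586615
```

```bash
python3 -m creep '[{"slide":[-235,-213,16],"delta_rot":[0,0,-0.33],"hand":1},{"slide":[-470,-426,11],"delta_rot":[0,0,-0.664],"hand":1},{"slide":[-470,-426,11],"delta_rot":[0,0,-0.664],"hand":1},{"slide":[-470,-426,11],"delta_rot":[0,0,-0.664],"hand":1},{"slide":[-470,-426,11],"delta_rot":[0,0,-0.664],"hand":1},{"slide":[-470,-426,11],"delta_rot":[0,0,-0.664],"hand":1},{"slide":[-470,-426,11],"delta_rot":[0,0,-0.664],"hand":1},{"slide":[-470,-426,11],"delta_rot":[0,0,-0.664],"hand":1}]'; python3 - <<'E'
from h import *
st(); plan([510,26,220],108.1)
E
```

```text
time: 0.9
tcp_pos: [399.5, 234.3, 223.7]
tool_rot: [[-0.95, -0.311, 0.0], [-0.311, 0.95, -0.0], [-0.0, -0.0, -1.0]]
wrist_force: [1.1, 0.4, -0.1]
width: 85.4
0.9 tcp [399.5 234.3 223.7] yaw 108.1 F [ 1.1  0.4 -0.1] w 85.4 tilt [ 0. -0.]
slide [-40.3, -232.4, 3.8] rot [-0.0, 0.0, 0.0] rows>= 4.717065485817256
```

```bash
python3 -m creep '[{"slide":[-40,-230,0],"delta_rot":[0,0,0],"hand":1},{"slide":[-40,-230,0],"delta_rot":[0,0,0],"hand":1},{"slide":[-40,-230,0],"delta_rot":[0,0,0],"hand":1},{"slide":[-40,-230,0],"delta_rot":[0,0,0],"hand":1},{"slide":[-40,-230,0],"delta_rot":[0,0,0],"hand":1},{"slide":[-40,-230,0],"delta_rot":[0,0,0],"hand":1},{"slide":[-40,-230,0],"delta_rot":[0,0,0],"hand":1},{"slide":[-40,-230,0],"delta_rot":[0,0,0],"hand":1}]' >/dev/null; python3 - <<'E'
from h import *
st(); p,im=grab("wrist","w1"); np.save("w1.npy",p,allow_pickle=True); st()
e=np.array([np.cos(np.radians(18.1)),np.sin(np.radians(18.1)),0]);f=np.array([-e[1],e[0],0]);P=np.array([506.6,24.8,0])
print("pivot",proj(p,P+74*e+28*f+[0,0,33]),"pocket",proj(p,P+[0,0,14]))
E
```

```text
1.7 tcp [508.1  31.  223.6] yaw 108.2 F [ 1.  -0.5  0.2] w 85.9 tilt [-0.001  0.   ]
1.75 tcp [508.1  31.2 223.7] yaw 108.2 F [-0.9  0.1 -0.3] w 85.3 tilt [-0.  0.]
pivot [301.12627347 245.74077915] pocket [274.51793574 172.81600282]
```

View pics/w1.png

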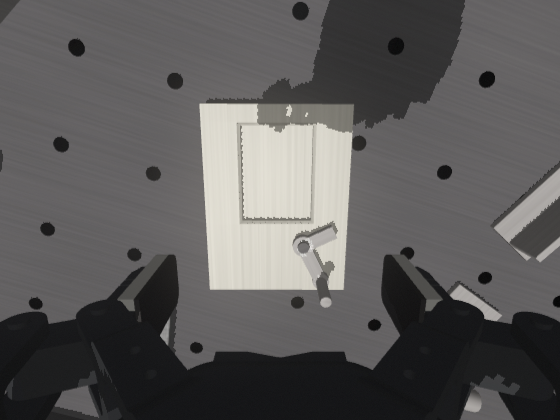

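The close view shows the block with corners near (200,104), (354,104), (345,290) and (209,290). The pocket runs from x 240 to 314 and y 124 to 221, the pivot is at (304,245) and the pin top at (325,302). The nose points to block +y, so the latch is open.

```bash
python3 - <<'E'
from h import *
p=np.load("w1.npy",allow_pickle=True).item(); im=cv2.imread("pics/w1.png"); g=cv2.cvtColor(im,cv2.COLOR_BGR2GRAY).astype(int)
hsv=cv2.cvtColor(im,cv2.COLOR_BGR2HSV)
print("row170",g[170,196:212],g[170,232:250],g[170,304:322],g[170,342:356]); print("row 205",g[205,232:250],g[205,304:322])
print("col262",g[212:228,262],g[284:296,262],"col 225",g[98:110,225]," col250",g[118:132,250],g[212:228,250])
Z=22
for nm,z,pts in [("blockL",22,[(203,170),(208,270)]),("blockR",22,[(351,170),(346,270)]),("bottom",22,[(225,290),(330,290)]),("top",22,[(225,104),(250,104)])]:
    print(nm,[np.round(ray(p,u,z),1).tolist() for u in pts])
for nm,u,z in [("pivot",(304,245),33),("pin",(325.5,302),75)]: print(nm,np.round(ray(p,u,z),1))
E
```

```text
row170 [106 105 105 106 105 106 107 196 219 218 216 218 220 220 221 219] [217 218 219 220 221 222 175 167 171 129 131 219 220 217 218 219 220 219] [210 214 216 216 216 218 215 191 167 185 192 206 215 215 213 215 216 215] [209 207 209 211 211 208 208 210 147 109 106 105 104 104]
row 205 [218 218 218 218 220 222 223 179 171 165 127 130 220 219 215 216 218 220] [214 214 214 214 217 215 191 162 178 187 207 215 213 212 214 214 213 213]
col262 [222 221 221 221 220 205 126 114 138 172 175 188 212 217 217 217] [211 211 212 212 207 178 106 106 104 103 104 105] col 225 [ 97  66  67  67  68 145 217 217 217 217 217 217]  col250 [213 213 213 211 198 175 183 199 215 216 216 216 216 216] [220 219 219 219 219 207 124 117 145 168 170 182 206 212 212 212]
blockL [[525.2, -45.8, 22.0], [631.5, -11.9, 22.0]]
blockR [[478.1, 97.7, 22.0], [583.9, 133.1, 22.0]]
bottom [[649.3, 12.7, 22.0], [612.5, 124.8, 22.0]]
top [[455.9, -42.1, 22.0], [448.4, -19.0, 22.0]]
pivot [566.5  77.   33. ]
pin [600.3 107.6  75. ]
```

```bash
python3 - <<'E'
from h import *
p=np.load("w1.npy",allow_pickle=True).item(); g=cv2.cvtColor(cv2.imread("pics/w1.png"),cv2.COLOR_BGR2GRAY).astype(float)
def cross(v,lo,hi,th):
    for i in range(lo,hi):
        if (v[i]-th)*(v[i+1]-th)<=0 and v[i]!=v[i+1]: return i+(th-v[i])/(v[i+1]-v[i])
def line(pts):
    vx,vy,x,y=cv2.fitLine(np.float32(pts),cv2.DIST_HUBER,0,.01,.01).ravel(); return np.array([x,y]),np.array([vx,vy])
L=[ray(p,(cross(g[r],190,225,160),r),22)[:2] for r in range(140,280,4)]
Rr=[ray(p,(cross(g[r],338,362,160),r),22)[:2] for r in range(140,280,4)]
ml=[ray(p,(cross(g[r],230,250,198),r),22)[:2] for r in range(140,212,4)]
mr=[ray(p,(cross(g[r][::-1],559-325,559-300,204),r),22)[:2] for r in range(140,212,4)]
mr=[ray(p,(559-cross(g[r][::-1],559-325,559-300,204),r),22)[:2] for r in range(140,212,4)]
B=[ray(p,(c,cross(g[:,c],280,298,160)),22)[:2] for c in list(range(220,290,4))]
Tt=[ray(p,(c,cross(g[:,c],97,112,140)),22)[:2] for c in range(210,250,4)]
mb=[ray(p,(c,419-cross(g[::-1,c],419-230,419-212,200)),22)[:2] for c in range(250,305,4)]
res={}
for n,q in dict(L=L,R=Rr,ml=ml,mr=mr,B=B,T=Tt,mb=mb).items():
    x,d=line(q); res[n]=x,d; print(n,np.round(x,1),round(np.degrees(np.arctan2(d[1],d[0])),2))
a=np.radians(np.mean([np.degrees(np.arctan(res[n][1][1]/res[n][1][0])) for n in("L","R")])); e=np.array([np.cos(a),np.sin(a)]);f=np.array([-e[1],e[0]])
v={n:(res[n][0]@f if n in("L","R","ml","mr") else res[n][0]@e) for n in res}; print(np.degrees(a),v)
y=(v['L']+v['R'])/2; x=(v['B']+v['T'])/2; print("widths",v['R']-v['L'],v['mr']-v['ml'],v['B']-v['T'],"mb-x0",v['mb']-(x-30))
print("pocket by block",(x-30)*e+y*f,"y by mouth",(v['ml']+v['mr'])/2,y)
E
```

```text
L [565.  -33.3] 18.04
R [518.1 109.5] 18.05
ml [518.4 -10.9] 18.15
mr [495.6  64.6] 18.13
B [637.7  45.1] -71.79
T [454.2 -39.5] -72.46
mb [556.8  42.8] -71.73
18.046867 {'L': np.float32(-206.6745), 'R': np.float32(-56.399117), 'ml': np.float32(-170.99731), 'mr': np.float32(-92.08548), 'B': np.float32(620.2867), 'T': np.float32(419.65536), 'mb': np.float32(542.6583)}
widths 150.27539 78.911835 200.63132 mb-x0 52.687317
pocket by block [506.6155    26.724869] y by mouth -131.5414 -131.5368
```

```bash
python3 - <<'E'
from h import *
plan([622,287,190],72.8)
E
```

```text
slide [-188.1, 207.4, 33.7] rot [0.0, -0.0, 0.618] rows>= 5.640309796016372
```

```bash
python3 -m creep '[{"slide":[-188,207,33],"delta_rot":[0,0,0.618],"hand":1},{"slide":[-188,207,33],"delta_rot":[0,0,0.618],"hand":1},{"slide":[-188,207,33],"delta_rot":[0,0,0.618],"hand":1},{"slide":[-188,207,33],"delta_rot":[0,0,0.618],"hand":1},{"slide":[-188,207,33],"delta_rot":[0,0,0.618],"hand":1},{"slide":[-188,207,33],"delta_rot":[0,0,0.618],"hand":1},{"slide":[-188,207,33],"delta_rot":[0,0,0.618],"hand":1},{"slide":[-188,207,33],"delta_rot":[0,0,0.618],"hand":1}]' >/dev/null; python3 -m creep '[{"slide":[0,0,0],"delta_rot":[0,0,0],"hand":1},{"slide":[0,0,0],"delta_rot":[0,0,0],"hand":1}]' >/dev/null; python3 - <<'E'
from h import *
st(); p,im=grab("wrist","w2"); np.save("w2.npy",p,allow_pickle=True)
e=np.array([np.cos(np.radians(-17.2)),np.sin(np.radians(-17.2)),0]);f=np.array([-e[1],e[0],0]);P=np.array([621.6,286.8,8])
print([proj(p,P+a*48*e+b*35*f).round() for a,b in((1,1),(1,-1),(-1,-1),(-1,1))])
E
```

```text
2.75 tcp [622.7 284.5 191.3] yaw 72.7 F [-0.2 -1.  -1.1] w 85.2 tilt [ 0. -0.]
[array([316., 226.]), array([247., 226.]), array([244., 129.]), array([319., 128.])]
```

View pics/w2.png

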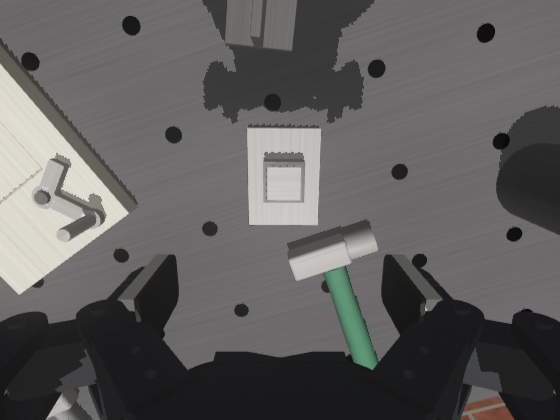

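The plate's top runs from (248,128) to (318,225) with the boss at (284,180). The hammer head at (332,250) is clear of the finger paths.

```bash
cat >> h.py <<'E'
def plate_fit(p,g,c,z,th,size=(96,70),yaw=None):
    """top rect of thresholded blob at pixel c, on plane z"""
    m=(g>th).astype(np.uint8); n,lab=cv2.connectedComponents(m); b=(lab==lab[c[1],c[0]]).astype(np.uint8)
    k=max(cv2.findContours(b,cv2.RETR_EXTERNAL,cv2.CHAIN_APPROX_NONE)[0],key=cv2.contourArea)[:,0]
    return rect([ray(p,u,z) for u in k])
E
python3 - <<'E'
from h import *
p=np.load("w2.npy",allow_pickle=True).item(); g=cv2.cvtColor(cv2.imread("pics/w2.png"),cv2.COLOR_BGR2GRAY)
c=plate_fit(p,g,(255,200),8,160); print(c)
print(g[200,244:254],g[200,314:324],g[122:134,290],g[219:231,260])
b=plate_fit(p,g,(284,183),34,200); print("boss top",b)
print(g[184,258:270],g[184,296:310])
plan([c[0][0],c[0][1],60],90+c[2])
E
```

```text
(array([621.2, 288.8]), array([94.8, 69.1]), -17.7)
[111 111 113 112 141 194 198 198 200 199] [196 195 196 198 156 115 111 112 113 114] [108 101  64  64  65  83 144 188 186 187 187 187] [203 202 202 202 203 193 119 112 112 113 114 114]
boss top (array([620.7, 285.2]), array([20.7,  1.8]), 72.7)
[197 199 196 194 193 159 147 144 100 183 200 201] [200 200 199 199 189 150 142 139 151 193 196 196 194 194]
slide [2.8, 3.5, 131.3] rot [0.0, 0.0, 0.006] rows>= 2.626594416031103
```

```bash
python3 -m creep '[{"slide":[2.8,3.5,50],"delta_rot":[0,0,0.004],"hand":1},{"slide":[2.8,3.5,100],"delta_rot":[0,0,0.004],"hand":1},{"slide":[2.8,3.5,140],"delta_rot":[0,0,0.004],"hand":1},{"slide":[2.8,3.5,165],"delta_rot":[0,0,0.004],"hand":1},{"slide":[2.8,3.5,175],"delta_rot":[0,0,0.004],"hand":1},{"slide":[2.8,3.5,181],"delta_rot":[0,0,0.004],"hand":1},{"slide":[2.8,3.5,181],"delta_rot":[0,0,0.004],"hand":1},{"slide":[2.8,3.5,181],"delta_rot":[0,0,0.004],"hand":1}]' >/dev/null; python3 -m creep '[{"slide":[0,0,0],"delta_rot":[0,0,0],"hand":0},{"slide":[0,0,0],"delta_rot":[0,0,0],"hand":0},{"slide":[0,0,0],"delta_rot":[0,0,0],"hand":0},{"slide":[0,0,0],"delta_rot":[0,0,0],"hand":0},{"slide":[0,0,0],"delta_rot":[0,0,0],"hand":0},{"slide":[0,0,0],"delta_rot":[0,0,0],"hand":0},{"slide":[0,0,0],"delta_rot":[0,0,0],"hand":0},{"slide":[0,0,0],"delta_rot":[0,0,0],"hand":0}]' 60; python3 -c "
from h import *
st()"
```

```text
time: 4.4
tcp_pos: [621.4, 289.6, 10.4]
tool_rot: [[-0.954, 0.301, 0.0], [0.301, 0.954, 0.0], [-0.0, 0.0, -1.0]]
wrist_force: [-1.5, -0.4, 8.8]
width: 36.9
4.4 tcp [621.4 289.6  10.4] yaw 72.5 F [-1.5 -0.4  8.8] w 36.9 tilt [0. 0.]
```

```bash
python3 -m creep '[{"slide":[0,0,-10],"delta_rot":[0,0,0],"hand":0},{"slide":[0,0,-30],"delta_rot":[0,0,0],"hand":0},{"slide":[0,0,-60],"delta_rot":[0,0,0],"hand":0},{"slide":[0,0,-90],"delta_rot":[0,0,0],"hand":0},{"slide":[0,0,-110],"delta_rot":[0,0,0],"hand":0},{"slide":[0,0,-110],"delta_rot":[0,0,0],"hand":0}]' >/dev/null;  python3 -c "
from h import *
st()
plan([506.6,26.7,120],108.05)"
```

```text
5.0 tcp [622.4 290.1 122.8] yaw 72.5 F [ 2.   1.9 -5.5] w 36.8 tilt [0.004 0.002]
slide [31.1, -286.0, 1.9] rot [0.002, 0.004, -0.621] rows>= 5.754195676581762
```

```bash
python3 -m creep '[{"slide":[3,-30,2],"delta_rot":[0.002,0.004,-0.06],"hand":0},{"slide":[9,-80,2],"delta_rot":[0.002,0.004,-0.17],"hand":0},{"slide":[14,-130,2],"delta_rot":[0.002,0.004,-0.28],"hand":0},{"slide":[20,-180,2],"delta_rot":[0.002,0.004,-0.4],"hand":0},{"slide":[25,-230,2],"delta_rot":[0.002,0.004,-0.5],"hand":0},{"slide":[29,-270,2],"delta_rot":[0.002,0.004,-0.58],"hand":0},{"slide":[31,-286,2],"delta_rot":[0.002,0.004,-0.621],"hand":0},{"slide":[31,-286,2],"delta_rot":[0.002,0.004,-0.621],"hand":0}]' >/dev/null; python3 -m creep '[{"slide":[0,0,0],"delta_rot":[0,0,0],"hand":0},{"slide":[0,0,0],"delta_rot":[0,0,0],"hand":0}]' >/dev/null; python3 - <<'E'
from h import *
st(); p,im=grab("wrist","w3"); np.save("w3.npy",p,allow_pickle=True); plan([506.6,26.7,120],108.05)
E
```

```text
6.0 tcp [505.6  27.1 117.3] yaw 108.1 F [ 0.1  0.4 -5.1] w 36.6 tilt [-0.004 -0.002]
slide [-0.8, -0.8, -2.7] rot [-0.0, -0.005, 0.001] rows>= 0.057541962633268176
```

View pics/w3.png

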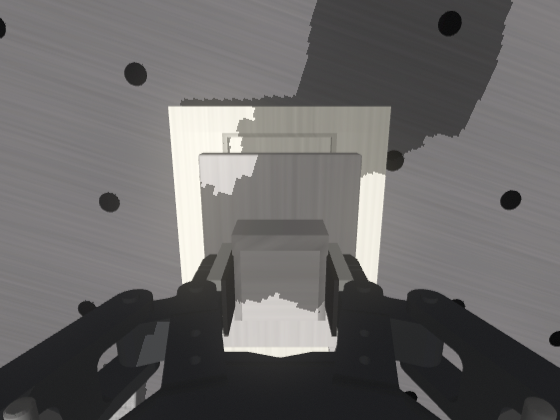

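The plate hangs level in the jaws. Its front edge lies at row 153 from x 200 to 361 and its rear edge near row 350, with the pocket mouth visible behind it from (223,134) to (336,134).

```bash
python3 - <<'E'
from h import *
p=np.load("w3.npy",allow_pickle=True).item(); g=cv2.cvtColor(cv2.imread("pics/w3.png"),cv2.COLOR_BGR2GRAY).astype(int)
for r in (160,175,200,230): print(r,g[r,194:210],g[r,354:368])
for c in (220,280,340): print(c,g[128:160,c])
for c in (235,280,325): print(c,g[338:362,c])
E
```

```text
160 [248 248 249 250 205 197 216 218 219 221 220 220 219 219 220 221] [119 118 118 119 119 121 116 116 149 151 150 148 146 145]
175 [248 247 248 249 250 208 199 216 217 218 219 219 218 218 218 219] [119 119 120 120 121 118 120 149 151 186 237 190 233 235]
200 [249 248 247 246 248 249 250 147 128 129 130 130 131 130 129 130] [121 122 122 123 118 208 241 242 241 238 237 236 236 238]
230 [247 249 249 247 247 246 247 248 249 146 126 126 127 128 128 127] [123 123 117 209 241 241 241 239 237 236 236 238 240 241]
220 [245 245 245 246 248 250 250 250 250 250 250 250 250 250 250 250 250 251
 251 251 251 251 250 245 210 114 144 193 214 221 220 220]
280 [149 149 149 149 147 136 130 128 131 142 150 150 150 150 150 150 150 150
 149 150 150 150 150 147 128  93 103 118 120 121 121 121]
340 [147 147 147 148 149 150 150 150 150 150 150 150 150 150 150 150 150 149
 150 150 149 150 150 147 128  93 100 116 118 120 120 120]
235 [203 203 204 204 203 204 203 203 207 227 237 236 230 187  42  43  42  43
  42  43  42  41  41  39]
280 [206 206 207 207 207 207 207 207 210 225 235 235 235 235 234 234 234 234
 222 143  45  44  45  42]
325 [207 206 207 206 206 206 206 206 211 227 236 235 229 186  39  40  38  38
  39  37  38  38  37  34]
```

```bash
python3 - <<'E'
from h import *
p=np.load("w3.npy",allow_pickle=True).item()
a=np.radians(18.05); e=np.array([np.cos(a),np.sin(a),0]);f=np.array([-e[1],e[0],0]);P=np.array([506.6,26.7,0])
loc=lambda u,z:np.round([(ray(p,u,z)-P)@e,(ray(p,u,z)-P)@f],1)
for z in (113,115,117):
  print(z,"L",loc((198.7,175),z),loc((200.7,200),z),loc((202.8,230),z),"R",loc((360.6,175),z),loc((358.4,200),z),loc((356.4,230),z),"F",loc((220,154.7),z),loc((340,154.7),z),"B",loc((235,346.8),z),loc((325,346.8),z))
print("mouth front, should be -52.5:",loc((280,133.5),22),"block front -70:",[loc((u,106.5),22) for u in(200,360)], loc((181.5,270),22),loc((378,270),22))
E
```

```text
113 L [-39.1 -35. ] [-27.8 -34.8] [-13.7 -34.7] R [-39.2  35.9] [-27.9  35.7] [-13.7  35.6] F [-48.  -25.3] [-48.1  26.5] B [ 48.5 -22. ] [48.5 23.4]
115 L [-39.5 -34.5] [-28.3 -34.3] [-14.4 -34.2] R [-39.6  35.5] [-28.4  35.2] [-14.4  35.1] F [-48.3 -24.9] [-48.3  26.1] B [ 47.  -21.7] [46.9 23.1]
117 L [-39.9 -34.1] [-28.9 -33.8] [-15.1 -33.7] R [-39.9  35. ] [-28.9  34.7] [-15.1  34.6] F [-48.5 -24.6] [-48.5  25.8] B [ 45.4 -21.4] [45.4 22.8]
mouth front, should be -52.5: [-51.9   0.7] block front -70: [array([-69.7, -53.2]), array([-69.8,  54.6])] [ 50.5 -74.4] [50.4 75.7]
```

```bash
python3 -m creep '[{"slide":[-0.7,0,10],"delta_rot":[0,-0.004,0],"hand":0},{"slide":[-0.7,0,30],"delta_rot":[0,-0.004,0],"hand":0},{"slide":[-0.7,0,50],"delta_rot":[0,-0.004,0],"hand":0},{"slide":[-0.7,0,65],"delta_rot":[0,-0.004,0],"hand":0},{"slide":[-0.7,0,75],"delta_rot":[0,-0.004,0],"hand":0},{"slide":[-0.7,0,78],"delta_rot":[0,-0.004,0],"hand":0},{"slide":[-0.7,0,78],"delta_rot":[0,-0.004,0],"hand":0},{"slide":[-0.7,0,78],"delta_rot":[0,-0.004,0],"hand":0}]' >/dev/null; python3 - <<'E'
from h import *
st(); p,im=grab("wrist","w4"); np.save("w4.npy",p,allow_pickle=True); st()
E
```

```text
6.85 tcp [506.2  26.3  40.2] yaw 108.1 F [-0.3  0.6 -5.8] w 36.7 tilt [ 0.001 -0.001]
6.9 tcp [506.3  26.3  40.3] yaw 108.1 F [-1.  -1.1 -4.8] w 36.6 tilt [ 0.001 -0.001]
```

View pics/w4.png

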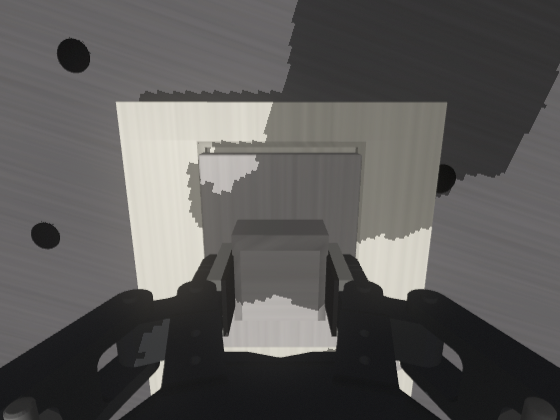

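The plate sits over the pocket mouth. The mouth's outer edges are near x 197 and 366 at row 145, and the plate's edges are at 200 and 361.

```bash
python3 - <<'E'
from h import *
p=np.load("w4.npy",allow_pickle=True).item(); g=cv2.cvtColor(cv2.imread("pics/w4.png"),cv2.COLOR_BGR2GRAY).astype(int)
for r in (147,150,165,180,210): print(r,g[r,190:212],g[r,350:372])
for c in (240,300,340): print(c,g[136:160,c], g[98:106,c])
for r in (200,250): print(r,g[r,118:140],g[r,425:445])
E
```

```text
147 [222 222 223 224 223 223 223 175 173 175 177 180 182 184 173 137 136 153
 156 156 156 209] [118 119 119 117 117 108  92  90 108 109 108 107 108 108 108 112 124 124
 124 124 124 124]
150 [222 222 223 223 223 223 223 188 173 174 176 179 181 184 186 107  95 119
 131 130 221 223] [125 124 124 122 123 104  82  87 108 109 108 108 108 108 109 114 124 124
 124 124 124 124]
165 [130 130 131 132 132 132 132 131 123 170 186 189 191 192 193 192 191 191
 192 193 192 191] [ 95  96  98  97  96  95  95  96  96  98  93  88 108 109 115 124 125 123
 124 124 124 125]
180 [129 130 130 130 131 131 131 131 130 112 130 186 188 190 191 181 178 189
 190 190 191 190] [ 97  96  97  95  95  95  96  97  97  92  90 108 109 114 124 124 124 124
 124 124 124 125]
210 [128 129 128 128 129 129 129 130 130 130 129 108  99 104 105 105 106 105
 105 104 105 105] [ 97  97  95  96  96  97  98  94  95 110 111 115 125 125 124 124 124 124
 124 124 125 126]
240 [215 215 215 216 205 121 114 113 113 112 114 121 127 127 127 124 109  85
 114 160 182 188 188 187] [ 67  68  69 100 174 215 215 215]
300 [121 121 121 120 120 113 106 105 104 104 107 117 124 125 124 122 104  74
  83  96  97  99  99  98] [ 60  60  60  69  99 120 120 120]
340 [121 121 121 121 121 116 107 108 108 109 111 116 119 119 119 117 101  73
  81  94  96  98  98  97] [ 57  56  57  68 100 122 122 121]
200 [109 110 110 110 111 111 111 111 111 162 217 220 218 216 215 214 213 214
 216 217 218 217] [121 122 122 120 119 119 120 120 121 123 108 103 103 104 103 104 103 104
 103 103]
250 [108 107 108 109 108 108 108 109 108 109 109 110 111 111 111 163 216 219
 218 216 215 214] [208 208 210 213 122 106 106 104 105 104 104 105 104 105 105 105 106 105
 105 105]
```

```bash
python3 - <<'E'
from h import *
p=np.load("w4.npy",allow_pickle=True).item()
a=np.radians(18.05); e=np.array([np.cos(a),np.sin(a),0]);f=np.array([-e[1],e[0],0]);P=np.array([506.6,26.7,0])
loc=lambda u,z:np.round([(ray(p,u,z)-P)@e,(ray(p,u,z)-P)@f],1)
print("mouth L",[loc(u,22) for u in((196.6,147),(196.8,150),(200.8,210))],"R",[loc(u,22) for u in((365.5,147),(365.2,150),(361,210))],"F",[loc((c,140.9),22) for c in(240,340)])
print("block L",loc((126.6,200),22),loc((132.5,250),22),"R",loc((434.6,200),22),loc((428.5,250),22),"F",loc((240,101.5),22))
for z in(37,38): print("plate L",loc((199.8,180),z),loc((200.8,210),z),"R",loc((360.5,180),z),loc((358.6,210),z),"F",loc((240,154.6),z),loc((340,154.6),z),"B",loc((280,346.8),z))
E
```

```text
mouth L [array([-49.6, -39.5]), array([-48.2, -39.5]), array([-18.9, -39.3])] R [array([-49.7,  39.7]), array([-48.3,  39.7]), array([-18.9,  39.5])] F [array([-52.5, -19. ]), array([-52.5,  27.6])]
block L [-23.9 -75.3] [  2.3 -75.4] R [-24.   75.1] [ 2.2 75.2] F [-70.1 -18.5]
plate L [-36.9 -35.3] [-23.2 -35.7] R [-36.9  34.7] [-23.3  34.7] F [-47.9 -17.5] [-47.9  25.3] B [48.1 -0.3]
plate L [-37.1 -35.1] [-23.5 -35.5] R [-37.1  34.5] [-23.6  34.5] F [-48.  -17.4] [-48.1  25.1] B [47.3 -0.3]
```

```bash
python3 -m creep '[{"slide":[0,0.4,4],"delta_rot":[0,0,0],"hand":0},{"slide":[0,0.4,7],"delta_rot":[0,0,0],"hand":0},{"slide":[0,0.4,9],"delta_rot":[0,0,0],"hand":0},{"slide":[0,0.4,11],"delta_rot":[0,0,0],"hand":0},{"slide":[0,0.4,13],"delta_rot":[0,0,0],"hand":0},{"slide":[0,0.4,14.5],"delta_rot":[0,0,0],"hand":0},{"slide":[0,0.4,15.5],"delta_rot":[0,0,0],"hand":0},{"slide":[0,0.4,15.5],"delta_rot":[0,0,0],"hand":0}]'
```

```text
time: 7.7
tcp_pos: [505.7, 26.5, 24.4]
tool_rot: [[-0.951, -0.31, -0.0], [-0.31, 0.951, -0.001], [0.0, -0.001, -1.0]]
wrist_force: [-1.2, -0.4, -0.3]
width: 36.7
```

```bash
python3 -m creep '[{"slide":[0,0,0.8],"delta_rot":[0,0,0],"hand":0},{"slide":[0,0,0.8],"delta_rot":[0,0,0],"hand":0}]'; python3 -m creep '[{"slide":[0,0,0],"delta_rot":[0,0,0],"hand":0.7},{"slide":[0,0,0],"delta_rot":[0,0,0],"hand":0.7},{"slide":[0,0,0],"delta_rot":[0,0,0],"hand":0.7},{"slide":[0,0,-20],"delta_rot":[0,0,0],"hand":1},{"slide":[0,0,-70],"delta_rot":[0,0,0],"hand":1},{"slide":[0,0,-120],"delta_rot":[0,0,0],"hand":1},{"slide":[0,0,-170],"delta_rot":[0,0,0],"hand":1},{"slide":[0,0,-170],"delta_rot":[0,0,0],"hand":1}]'; python3 - <<'E'
from h import *
st(); p,im=grab("wrist","w5"); np.save("w5.npy",p,allow_pickle=True); st(); plan([421.7,-290,185],147.1);plan([421.7,-290,185],57.1)
E
```

```text
time: 7.9
tcp_pos: [505.7, 26.5, 24.3]
tool_rot: [[-0.951, -0.31, 0.0], [-0.31, 0.951, -0.001], [0.0, -0.001, -1.0]]
wrist_force: [-8.4, -0.5, 23.4]
width: 36.6
time: 8.7
tcp_pos: [508.4, 26.9, 199.3]
tool_rot: [[-0.951, -0.31, 0.009], [-0.31, 0.951, 0.0], [-0.009, -0.002, -1.0]]
wrist_force: [1.2, -0.5, -0.9]
width: 85.6
8.7 tcp [508.4  26.9 199.3] yaw 108.0 F [ 1.2 -0.5 -0.9] w 85.6 tilt [0.009 0.   ]
8.75 tcp [507.3  26.8 196.3] yaw 108.0 F [ 0.5  0.  -1.3] w 85.4 tilt [ 0.006 -0.   ]
slide [179.5, -274.7, 10.9] rot [-0.003, 0.004, -0.682] rows>= 6.566835699361327
slide [179.5, -274.7, 10.9] rot [0.001, 0.006, 0.889] rows>= 6.566835699361327
```

View pics/w5.png

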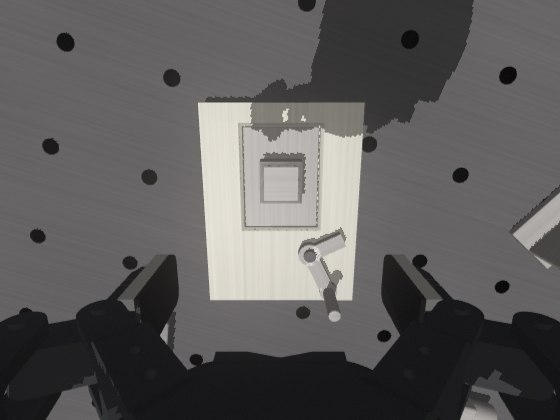

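The plate lies flush in the pocket with an even margin all round, the boss is at (281,182), and the latch has not moved. I'm going to the tube next.

```bash
python3 -c "
from h import *
print(telemetry.get_state()['qpos'])"; python3 -m creep '[{"slide":[180,-275,0],"delta_rot":[0,0,0.889],"hand":1},{"slide":[180,-275,0],"delta_rot":[0,0,0.889],"hand":1},{"slide":[180,-275,0],"delta_rot":[0,0,0.889],"hand":1},{"slide":[180,-275,0],"delta_rot":[0,0,0.889],"hand":1},{"slide":[180,-275,0],"delta_rot":[0,0,0.889],"hand":1},{"slide":[180,-275,0],"delta_rot":[0,0,0.889],"hand":1},{"slide":[180,-275,0],"delta_rot":[0,0,0.889],"hand":1},{"slide":[180,-275,0],"delta_rot":[0,0,0.889],"hand":1}]' >/dev/null; python3 -m creep '[{"slide":[0,0,0],"delta_rot":[0,0,0],"hand":1},{"slide":[0,0,0],"delta_rot":[0,0,0],"hand":1},{"slide":[0,0,0],"delta_rot":[0,0,0],"hand":1}]' >/dev/null; python3 - <<'E'
from h import *
st(); p,im=grab("wrist","w6"); np.save("w6.npy",p,allow_pickle=True); print(proj(p,[421.7,-290,70]))
print(telemetry.get_state()['qpos'])
# boss top in w5
p=np.load("w5.npy",allow_pickle=True).item(); g=cv2.cvtColor(cv2.imread("pics/w5.png"),cv2.COLOR_BGR2GRAY).astype(int)
for r in(175,185,195): print(g[r,255:310])
for c in(272,282,292): print(g[152:210,c])
E
```

```text
[ -6.37399466  21.7680978   -4.32729006 111.32435409   2.28543587
  46.67664951  96.09099504]
9.85 tcp [ 420.2 -289.6  193.4] yaw 57.2 F [-0.3  0.3  0.8] w 85.4 tilt [-0. -0.]
[279.91962694 197.27231543]
[ 18.31232025  22.78595299  12.48072313 111.54827961  -6.6000771
  46.34237247  91.62277973]
[190 191 188 185 172 148 146 142 151 187 188 189 189 188 188 188 188 187
 188 188 187 187 187 187 186 186 186 186 186 186 185 185 185 185 185 184
 184 184 184 184 183 183 183 145 126 124 126 112 106 179 182 182 181 182
 180]
[190 192 189 186 178 152 149 148 141 190 192 192 191 191 191 191 191 191
 190 190 190 190 190 189 189 189 189 190 189 189 189 189 189 188 188 188
 188 188 188 187 188 188 187 133 128 126 126 108 106 106 181 182 182 182
 180]
[191 193 191 187 187 151 149 150 151 190 191 191 191 191 190 190 190 190
 190 190 189 189 189 188 188 188 187 187 187 187 187 187 187 187 187 186
 186 185 185 185 185 184 176 140 131 126 123 182 184 185 184 182 183 182
 180]
[177 115 107 108 107 106  99  86  86 104 138 133 130 129 138 171 192 190
 189 190 189 190 188 187 187 186 186 185 186 188 189 190 190 191 190 189
 189 190 190 188 189 190 191 190 189 190 191 191 182 148 153 174 190 190
 190 190 190 190]
[113 106 106 106 106 104  98  85  85 102 136 131 127 124 134 168 190 188
 187 187 188 188 186 186 185 184 183 183 184 186 188 189 190 190 189 187
 188 189 187 186 187 189 189 187 188 189 190 191 181 146 149 172 190 190
 191 191 191 191]
[172 105 105 106 105 104  97  83  84  98 127 124 124 124 134 167 189 187
 186 185 185 185 185 184 183 182 182 182 183 184 186 187 187 188 188 185
 185 186 186 184 185 187 187 185 186 187 189 189 179 141 143 169 189 189
 189 189 189 189]
```

View pics/w6.png

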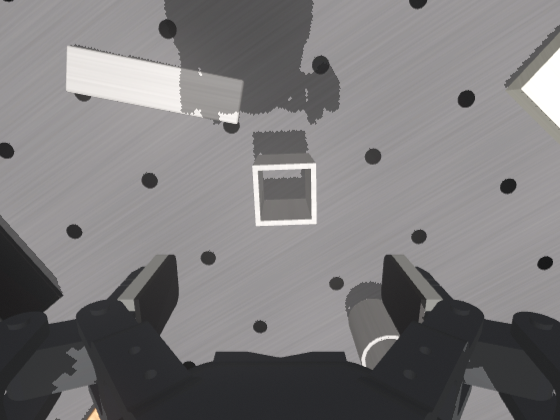

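The tube's rim has corners near (254,167), (315,164), (316,222) and (257,225), turned about 3° to the jaws. The pipe at (380,340) is clear.

```bash
python3 - <<'E'
from h import *
p=np.load("w6.npy",allow_pickle=True).item(); g=cv2.cvtColor(cv2.imread("pics/w6.png"),cv2.COLOR_BGR2GRAY)
c=plate_fit(p,g,(285,223),70,200); print("tube",c)
plan([c[0][0],c[0][1],33],c[2] if 30<c[2]<80 else c[2]+90)
p=np.load("w5.npy",allow_pickle=True).item()
q=[ray(p,u,34) for u in((263.5,185),(297.6,185))]; print("boss y mid",(q[0]+q[1])/2,np.linalg.norm(q[0]-q[1]))
q=[ray(p,u,34) for u in((282,166.8),(282,200.5))]; print("boss x mid",(q[0]+q[1])/2,np.linalg.norm(q[0]-q[1]))
a=np.radians(18.05); e=np.array([np.cos(a),np.sin(a),0]);f=np.array([-e[1],e[0],0]);P=np.array([506.6,26.7,0])
print([np.round([(ray(p,u,34)-P)@e,(ray(p,u,34)-P)@f],1) for u in((263.5,185),(297.6,185),(282,166.8),(282,200.5))])
E
```

```text
tube (array([ 422.3, -285.8]), array([50.2, 50.2]), 59.4)
slide [0.4, 4.5, 160.5] rot [-0.001, -0.0, -0.038] rows>= 3.211758579666684
boss y mid [510.00806493  27.68863451  34.        ] 31.493715172923427
boss x mid [508.5865585  28.6339346  34.       ] 31.770737391600864
[array([  3.5, -15.9]), array([ 3.5, 15.6]), array([-13.4,   1.2]), array([18.4,  1.2])]
```

```bash
python3 -m creep '[{"slide":[0.4,4.5,30],"delta_rot":[0,0,-0.038],"hand":1},{"slide":[0.4,4.5,70],"delta_rot":[0,0,-0.038],"hand":1},{"slide":[0.4,4.5,110],"delta_rot":[0,0,-0.038],"hand":1},{"slide":[0.4,4.5,140],"delta_rot":[0,0,-0.038],"hand":1},{"slide":[0.4,4.5,155],"delta_rot":[0,0,-0.038],"hand":1},{"slide":[0.4,4.5,160],"delta_rot":[0,0,-0.038],"hand":1},{"slide":[0.4,4.5,160],"delta_rot":[0,0,-0.038],"hand":1},{"slide":[0.4,4.5,160],"delta_rot":[0,0,-0.038],"hand":1}]' >/dev/null; python3 -m creep '[{"slide":[0,0,0],"delta_rot":[0,0,0],"hand":0},{"slide":[0,0,0],"delta_rot":[0,0,0],"hand":0},{"slide":[0,0,0],"delta_rot":[0,0,0],"hand":0},{"slide":[0,0,0],"delta_rot":[0,0,0],"hand":0},{"slide":[0,0,0],"delta_rot":[0,0,0],"hand":0},{"slide":[0,0,0],"delta_rot":[0,0,0],"hand":0},{"slide":[0,0,0],"delta_rot":[0,0,0],"hand":0},{"slide":[0,0,0],"delta_rot":[0,0,0],"hand":0}]' 50; python3 -m creep '[{"slide":[0,0,-10],"delta_rot":[0,0,0],"hand":0},{"slide":[0,0,-30],"delta_rot":[0,0,0],"hand":0},{"slide":[0,0,-60],"delta_rot":[0,0,0],"hand":0},{"slide":[0,0,-90],"delta_rot":[0,0,0],"hand":0},{"slide":[0,0,-115],"delta_rot":[0,0,0],"hand":0},{"slide":[0,0,-120],"delta_rot":[0,0,0],"hand":0},{"slide":[0,0,-120],"delta_rot":[0,0,0],"hand":0},{"slide":[0,0,-120],"delta_rot":[0,0,0],"hand":0}]' >/dev/null; python3 -c "
from h import *
st(); plan([507,26.7,153],108.05)"
```

```text
time: 11.5
tcp_pos: [422.3, -286.8, 34.4]
tool_rot: [[-0.86, 0.511, 0.001], [0.511, 0.86, -0.001], [-0.001, -0.001, -1.0]]
wrist_force: [-2.1, 2.0, 10.9]
width: 49.4
12.3 tcp [ 421.5 -286.3  152.8] yaw 59.3 F [-0.  1. -4.] w 49.4 tilt [-0.001 -0.   ]
slide [86.2, 312.8, -0.3] rot [-0.0, -0.001, -0.851] rows>= 6.489119139449581
```

```bash
python3 -m creep '[{"slide":[8,30,0],"delta_rot":[0,0,-0.09],"hand":0},{"slide":[20,75,0],"delta_rot":[0,0,-0.2],"hand":0},{"slide":[33,120,0],"delta_rot":[0,0,-0.33],"hand":0},{"slide":[46,165,0],"delta_rot":[0,0,-0.45],"hand":0},{"slide":[59,212,0],"delta_rot":[0,0,-0.58],"hand":0},{"slide":[72,260,0],"delta_rot":[0,0,-0.7],"hand":0},{"slide":[82,295,0],"delta_rot":[0,0,-0.8],"hand":0},{"slide":[86.2,312.8,0],"delta_rot":[0,0,-0.851],"hand":0}]' >/dev/null; python3 -m creep '[{"slide":[0,0,0],"delta_rot":[0,0,0],"hand":0},{"slide":[0,0,0],"delta_rot":[0,0,0],"hand":0},{"slide":[0,0,0],"delta_rot":[0,0,0],"hand":0},{"slide":[0,0,0],"delta_rot":[0,0,0],"hand":0}]' >/dev/null; python3 - <<'E'
from h import *
st(); p,im=grab("wrist","w7"); np.save("w7.npy",p,allow_pickle=True);st(); plan([507,26.7,153],108.05)
E
```

```text
13.5 tcp [507.3  25.2 153.2] yaw 107.9 F [ 0.3  0.4 -3.2] w 49.6 tilt [-0.001 -0.001]
13.55 tcp [507.4  25.4 153.3] yaw 108.0 F [-0.  -0.1 -3.1] w 49.6 tilt [-0.    -0.001]
slide [-0.0, 1.3, 0.3] rot [-0.001, -0.001, -0.002] rows>= 0.026797932466841298
```

View pics/w7.png

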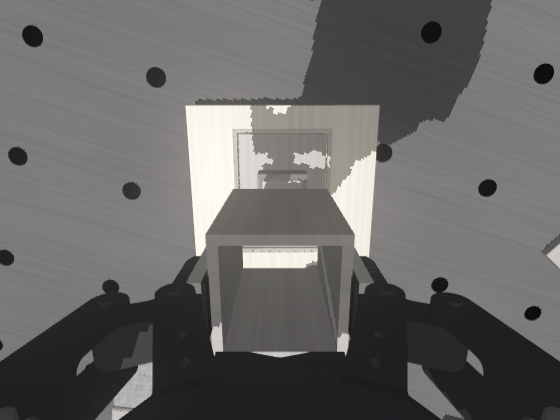

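The tube is held upright. Its lower front edge is at row 189 from x 234 to 328, its upper front edge at row 236 from x 207 to 354, and the boss is just visible behind it near (258–308, 171).

```bash
python3 - <<'E'
from h import *
p=np.load("w7.npy",allow_pickle=True).item(); g=cv2.cvtColor(cv2.imread("pics/w7.png"),cv2.COLOR_BGR2GRAY).astype(int)
for c in(250,265,283,300): print(c,g[124:142,c],g[160:195,c],g[230:240,c])
for r in(173,176,180): print(r,g[r,228:320])
for r in(192,215,234): print(r,g[r,202:240],g[r,322:358])
for r in(150,): print(g[r,226:246],g[r,322:338])
E
```

```text
250 [232 196 243 244 238 205 210 208 176 124 170 219 219 219 219 219 219 219] [218 218 218 218 218 218 218 217 217 217 217 216 216 217 216 215 215 215
 215 216 216 215 216 215 214 214 214 214 201 107 107 107 107 106 106] [ 98  99  98  98 104 120 120 121 120 120]
265 [152 152 153 153 150 135 134 135 138 117 127 128 128 128 128 127 128 128] [214 213 202 137 128 128 128 128 128 124 108 103 103 113 147 170 159 122
 120 117 118 164 220 208 139 138 136 126 121 102 101 101 100 100 100] [ 95  95  95  95 101 117 117 117 117 117]
283 [151 151 151 151 148 133 131 133 135 114 126 127 127 127 127 127 127 127] [127 126 126 126 126 126 126 126 126 122 103  98  97 100 109 115 116 116
 114 112 114 121 124 123 123 123 122 122 118  98  98  98  97  97  98] [ 97  98  98  98 105 123 122 122 123 122]
300 [145 145 145 145 139 128 128 132 134 110 119 121 120 121 120 120 121 120] [207 206 207 195 130 121 121 120 120 117 100  94  95 103 129 145 146 145
 145 136 112 129 132 122 122 121 121 121 116  97  96  96  96  97  96] [ 95  95  95  95 102 119 119 119 119 119]
173 [249 249 250 251 252 252 206 198 202 207 137
[... 1458 characters left out ...]
16 124 108 108
 107 108 107 108 107 108 107 107 107 107 105 104 104 105 105 104 105 103
 103 104] [ 98  99  99  99  99  98  97  97  98 100 100  99  99  99  99  99 100 100
 100 100 100 209 243 244 242 240 241 242 243 244 243 242 241 239 238 238]
234 [251 250 249 169 117 113 113 113 113 113 113 113 113 113 113 112 112 112
 111 110 110 109 110 110 111 111 110 110 110 110 111 107 107 108 108 108
 107 107] [105 105 105 105 105 105 105 106 106 106 104 104 103 104 103 103 104 105
 106 106 106 104 105 104 104 105 105 105 104 105 105 104 168 235 238 240]
[248 250 250 250 251 252 251 203 200 205 209 152 131 208 217 219 219 219
 219 217] [121 122 124 118 138 113 133 133 134 135 152 152 152 152 153 153]
```

```bash
python3 - <<'E'
from h import *
p=np.load("w7.npy",allow_pickle=True).item()
a=np.radians(18.05); e=np.array([np.cos(a),np.sin(a),0]);f=np.array([-e[1],e[0],0]);P=np.array([506.6,26.7,0])
loc=lambda u,z:np.round([(ray(p,u,z)-P)@e,(ray(p,u,z)-P)@f],1)
print("boss front(-19)",loc((283,169.6),22),loc((283,173.2),42),"top front(-15)",[loc((283,r),48) for r in(174,175)],"sides",loc((257.5,174),42),loc((307.3,174),42))
print("plate/mouth front -52.5",loc((283,128.6),22))
for dz in(-1,1): print("tube bottom front",loc((250,188.3),119+dz),"top front",loc((283,234.3),189+dz),"top corners",loc((205,235),189+dz),loc((354,235),189+dz),"bottom corners",loc((233.5,188.5),119+dz),loc((328.5,188.5),119+dz))
# w5 boss, z=48
E
```

```text
boss front(-19) [-19.6   0.8] [-20.2   0.7] top front(-15) [array([-20.6,   0.6]), array([-19.9,   0.6])] sides [-19.6 -18.6] [-19.5  19. ]
plate/mouth front -52.5 [-52.2   0.8]
tube bottom front [-25.4 -17.7] top front [-25.   -0.6] top corners [-24.8 -27. ] [-24.8  23.3] bottom corners [-25.3 -26.5] [-25.2  24.3]
tube bottom front [-25.8 -17.5] top front [-25.8  -0.7] top corners [-25.6 -26.5] [-25.5  22.8] bottom corners [-25.8 -26.2] [-25.7  24. ]
```

```bash
python3 -m creep '[{"slide":[0.2,1.3,10],"delta_rot":[0,0,0],"hand":0},{"slide":[0.2,1.3,25],"delta_rot":[0,0,0],"hand":0},{"slide":[0.2,1.3,40],"delta_rot":[0,0,0],"hand":0},{"slide":[0.2,1.3,52],"delta_rot":[0,0,0],"hand":0},{"slide":[0.2,1.3,60],"delta_rot":[0,0,0],"hand":0},{"slide":[0.2,1.3,64],"delta_rot":[0,0,0],"hand":0},{"slide":[0.2,1.3,64],"delta_rot":[0,0,0],"hand":0},{"slide":[0.2,1.3,64],"delta_rot":[0,0,0],"hand":0}]' >/dev/null; python3 - <<'E'
from h import *
st(); p,im=grab("wrist","w8"); np.save("w8.npy",p,allow_pickle=True); q,_=grab("side","s8")
s=cv2.imread("pics/s8.png")[150:330,180:400]; w=cv2.imread("pics/w8.png")
cv2.imwrite("pics/c8.png",np.hstack([cv2.resize(w[80:360,150:410],(390,420)),cv2.resize(s,(400,420))]))
E
```

```text
14.35 tcp [507.2  27.5  89.8] yaw 108.0 F [-0.2  0.5 -3.2] w 49.2 tilt [ 0.    -0.001]
```

View pics/c8.png

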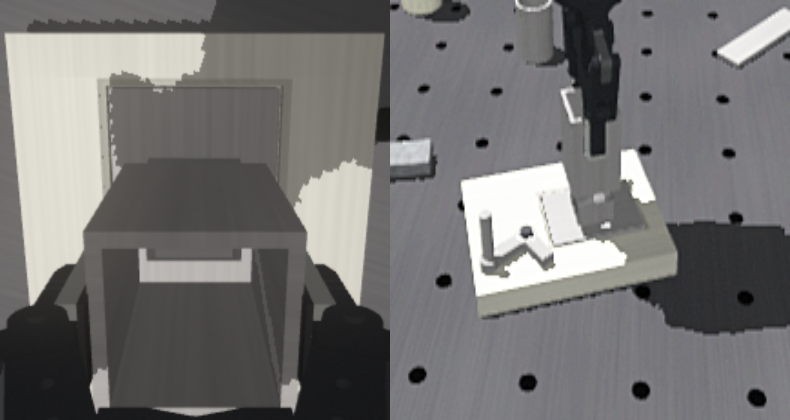

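The boss shows in front of the tube (crop columns 150–240) and through its bore (147–240). It is centred under the tube's lower edge (128–267) to within about 1–2 px.

```bash
python3 -m creep '[{"slide":[0,0,6],"delta_rot":[0,0,0],"hand":0},{"slide":[0,0,10],"delta_rot":[0,0,0],"hand":0},{"slide":[0,0,13],"delta_rot":[0,0,0],"hand":0},{"slide":[0,0,16],"delta_rot":[0,0,0],"hand":0},{"slide":[0,0,19],"delta_rot":[0,0,0],"hand":0},{"slide":[0,0,22],"delta_rot":[0,0,0],"hand":0},{"slide":[0,0,22],"delta_rot":[0,0,0],"hand":0}]'
```

```text
time: 15.15
tcp_pos: [506.7, 27.4, 67.0]
tool_rot: [[-0.951, -0.31, -0.001], [-0.31, 0.951, -0.001], [0.001, -0.001, -1.0]]
wrist_force: [-0.0, -0.2, -3.6]
width: 49.4
```

```bash
python3 -m creep '[{"slide":[0,0,3],"delta_rot":[0,0,0],"hand":0},{"slide":[0,0,5],"delta_rot":[0,0,0],"hand":0},{"slide":[0,0,7],"delta_rot":[0,0,0],"hand":0},{"slide":[0,0,8.5],"delta_rot":[0,0,0],"hand":0},{"slide":[0,0,10],"delta_rot":[0,0,0],"hand":0},{"slide":[0,0,10.8],"delta_rot":[0,0,0],"hand":0},{"slide":[0,0,10.8],"delta_rot":[0,0,0],"hand":0}]'
```

```text
time: 15.85
tcp_pos: [507.0, 27.5, 56.6]
tool_rot: [[-0.951, -0.31, -0.0], [-0.31, 0.951, -0.001], [0.0, -0.001, -1.0]]
wrist_force: [-0.5, -1.1, -3.1]
width: 49.1
```

Expected bottom is at TCP z of about 56.4, and there is no contact force yet, so I'll lower a little more.

```bash
python3 -m creep '[{"slide":[0,0,0.5],"delta_rot":[0,0,0],"hand":0},{"slide":[0,0,1],"delta_rot":[0,0,0],"hand":0},{"slide":[0,0,1],"delta_rot":[0,0,0],"hand":0}]'
```

```text
time: 16.15
tcp_pos: [507.0, 27.5, 56.4]
tool_rot: [[-0.951, -0.31, 0.0], [-0.31, 0.951, -0.001], [-0.0, -0.001, -1.0]]
wrist_force: [-7.1, -1.4, 18.3]
width: 49.2
```

```bash
python3 -m creep '[{"slide":[0,0,-1],"delta_rot":[0,0,0],"hand":0.9},{"slide":[0,0,-1],"delta_rot":[0,0,0],"hand":0.9},{"slide":[0,0,-1],"delta_rot":[0,0,0],"hand":0.9},{"slide":[0,0,-20],"delta_rot":[0,0,0],"hand":0.9},{"slide":[0,0,-60],"delta_rot":[0,0,0],"hand":0.9},{"slide":[0,0,-100],"delta_rot":[0,0,0],"hand":0.9},{"slide":[0,0,-130],"delta_rot":[0,0,0],"hand":0.9},{"slide":[0,0,-130],"delta_rot":[0,0,0],"hand":0.9}]' >/dev/null; python3 -c "
from h import *
st(); plan([600,107.5,190],-14)"
```

```text
16.95 tcp [508.7  27.7 189.3] yaw 108.0 F [ 0.9  0.2 -0. ] w 76.5 tilt [0.006 0.   ]
slide [-111.5, 47.6, -0.2] rot [0.005, 0.005, 2.13] rows>= 14.199851523879467
```

```bash
python3 -m creep '[{"slide":[-56,24,0],"delta_rot":[0,0,0.3],"hand":0.5},{"slide":[-111.5,47.6,0],"delta_rot":[0,0,1],"hand":0.5},{"slide":[-111.5,47.6,0],"delta_rot":[0,0,1],"hand":0.5},{"slide":[-111.5,47.6,0],"delta_rot":[0,0,1],"hand":0.5},{"slide":[-111.5,47.6,0],"delta_rot":[0,0,1],"hand":0.5},{"slide":[-111.5,47.6,0],"delta_rot":[0,0,1],"hand":0.5},{"slide":[-111.5,47.6,0],"delta_rot":[0,0,1],"hand":0.5},{"slide":[-111.5,47.6,0],"delta_rot":[0,0,1],"hand":0.5}]' >/dev/null; python3 -m creep '[{"slide":[0,0,0],"delta_rot":[0,0,1.13],"hand":0.5},{"slide":[0,0,0],"delta_rot":[0,0,1.13],"hand":0.5},{"slide":[0,0,0],"delta_rot":[0,0,1.13],"hand":0.5},{"slide":[0,0,0],"delta_rot":[0,0,1.13],"hand":0.5},{"slide":[0,0,0],"delta_rot":[0,0,1.13],"hand":0.5},{"slide":[0,0,0],"delta_rot":[0,0,1.13],"hand":0.5},{"slide":[0,0,0],"delta_rot":[0,0,1.13],"hand":0.5},{"slide":[0,0,0],"delta_rot":[0,0,1.13],"hand":0.5}]' >/dev/null; python3 -m creep '[{"slide":[0,0,0],"delta_rot":[0,0,0],"hand":0.5},{"slide":[0,0,0],"delta_rot":[0,0,0],"hand":0.5},{"slide":[0,0,0],"delta_rot":[0,0,0],"hand":0.5}]' >/dev/null; python3 - <<'E'
from h import *
st(); p,im=grab("wrist","w9"); np.save("w9.npy",p,allow_pickle=True); print(proj(p,[600.3,107.6,75]),proj(p,[568.3,76.2,33]))
E
```

```text
18.85 tcp [598.1 107.3 185.4] yaw -13.8 F [-0.6 -0.3 -0.2] w 42.9 tilt [-0.    -0.001]
[281.45106504 198.96523203] [255.40470075 227.87243529]
```

View pics/w9.png

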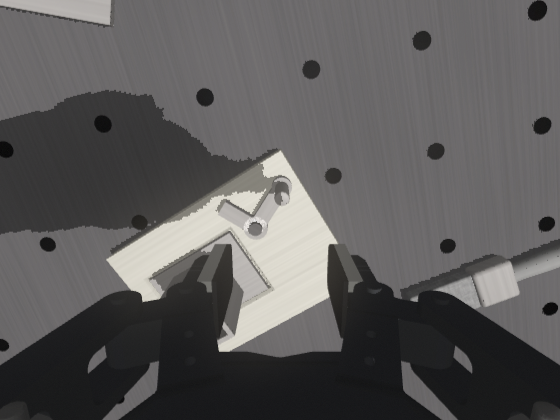

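The pin top is at (283,198) and the pivot at (256,228). Both fall within 2 px of where my estimate projects, so I'll go down and grip the pin.

```bash
python3 - <<'E'
from h import *
p=np.load("w9.npy",allow_pickle=True).item(); print(ray(p,(283,198),75),ray(p,(256,228),33)); plan([600.8,107.8,46],-14)
E
```

```text
[601.63504715 108.05926408  75.        ] [568.7979105   75.95063984  33.        ]
slide [1.3, 2.4, 139.5] rot [-0.0, 0.001, 0.003] rows>= 2.7907479627587652
```

```bash
python3 -m creep '[{"slide":[1.5,2.8,30],"delta_rot":[0,0,0],"hand":0.5},{"slide":[1.5,2.8,70],"delta_rot":[0,0,0],"hand":0.5},{"slide":[1.5,2.8,105],"delta_rot":[0,0,0],"hand":0.5},{"slide":[1.5,2.8,130],"delta_rot":[0,0,0],"hand":0.5},{"slide":[1.5,2.8,139],"delta_rot":[0,0,0],"hand":0.5},{"slide":[1.5,2.8,139],"delta_rot":[0,0,0],"hand":0.5},{"slide":[1.5,2.8,139],"delta_rot":[0,0,0],"hand":0.5}]'; python3 -m creep '[{"slide":[0,0,0],"delta_rot":[0,0,0],"hand":0},{"slide":[0,0,0],"delta_rot":[0,0,0],"hand":0},{"slide":[0,0,0],"delta_rot":[0,0,0],"hand":0},{"slide":[0,0,0],"delta_rot":[0,0,0],"hand":0},{"slide":[0,0,0],"delta_rot":[0,0,0],"hand":0},{"slide":[0,0,0],"delta_rot":[0,0,0],"hand":0}]' 25; python3 - <<'E'
from h import *
s=telemetry.get_state(); T=np.array(s['tool_rot']); V=np.array([568.3,76.2]); st()
t0=s['tcp_pos'][:2]; a0=np.degrees(np.arctan2(*(np.array(t0)-V)[::-1])); print("pin angle",a0, np.linalg.norm(np.array(t0)-V))
for a in np.linspace(a0,110,9)[1:]:
    q=V+45*np.array([np.cos(np.radians(a)),np.sin(np.radians(a))]); d=T.T@np.r_[q-(V+45*np.array([np.cos(np.radians(a0)),np.sin(np.radians(a0))])),0]; print(round(a,1),d.round(1))
E
```

```text
time: 19.6
tcp_pos: [602.0, 108.0, 47.8]
tool_rot: [[0.241, 0.97, 0.001], [0.97, -0.241, -0.0], [-0.0, 0.001, -1.0]]
wrist_force: [-0.4, 0.6, 0.3]
width: 42.6
time: 20.2
tcp_pos: [601.7, 108.2, 47.5]
tool_rot: [[0.242, 0.97, 0.001], [0.97, -0.242, -0.0], [0.0, 0.001, -1.0]]
wrist_force: [-0.8, 0.6, 8.9]
width: 10.9
20.2 tcp [601.7 108.2  47.5] yaw -14.0 F [-0.8  0.6  8.9] w 10.9 tilt [ 0.001 -0.   ]
pin angle 43.79205295961644 46.280581983250975
52.1 [ 3.1 -5.7 -0. ]
60.3 [  5.3 -11.8  -0. ]
68.6 [  6.6 -18.2  -0. ]
76.9 [  6.9 -24.7  -0. ]
85.2 [  6.4 -31.2  -0. ]
93.4 [  4.9 -37.5  -0. ]
101.7 [  2.5 -43.5  -0. ]
110.0 [ -0.7 -49.1  -0.1]
```

```bash
python3 -m creep '[{"slide":[1.7,-3,0],"delta_rot":[0,0,0],"hand":0},{"slide":[3.1,-5.7,0],"delta_rot":[0,0,0],"hand":0},{"slide":[4.3,-8.7,0],"delta_rot":[0,0,0],"hand":0},{"slide":[5.3,-11.8,0],"delta_rot":[0,0,0],"hand":0},{"slide":[6,-15,0],"delta_rot":[0,0,0],"hand":0},{"slide":[6.6,-18.2,0],"delta_rot":[0,0,0],"hand":0},{"slide":[6.9,-24.7,0],"delta_rot":[0,0,0],"hand":0},{"slide":[6.9,-24.7,0],"delta_rot":[0,0,0],"hand":0}]'
```

```text
time: 21.0
tcp_pos: [579.6, 122.3, 47.5]
tool_rot: [[0.24, 0.971, 0.002], [0.971, -0.24, 0.001], [0.001, 0.002, -1.0]]
wrist_force: [0.4, 5.7, 7.2]
width: 11.1
```

```bash
python3 -m creep '[{"slide":[-0.2,-3,0],"delta_rot":[0,0,0],"hand":0},{"slide":[-0.5,-6.5,0],"delta_rot":[0,0,0],"hand":0},{"slide":[-1.2,-9.7,0],"delta_rot":[0,0,0],"hand":0},{"slide":[-2,-12.8,0],"delta_rot":[0,0,0],"hand":0},{"slide":[-3.2,-15.8,0],"delta_rot":[0,0,0],"hand":0},{"slide":[-4.4,-18.8,0],"delta_rot":[0,0,0],"hand":0},{"slide":[-6,-21.7,0],"delta_rot":[0,0,0],"hand":0},{"slide":[-6,-21.7,0],"delta_rot":[0,0,0],"hand":0}]'
```

```text
time: 21.8
tcp_pos: [557.2, 120.6, 47.4]
tool_rot: [[0.241, 0.97, 0.002], [0.97, -0.241, -0.0], [0.0, 0.002, -1.0]]
wrist_force: [2.7, 1.7, 6.6]
width: 11.2
```

```bash
python3 -m creep '[{"slide":[-1,-1.7,0],"delta_rot":[0,0,0],"hand":0},{"slide":[-1.5,-2.6,0],"delta_rot":[0,0,0],"hand":0},{"slide":[-2,-3.4,0],"delta_rot":[0,0,0],"hand":0},{"slide":[-2.4,-4,0],"delta_rot":[0,0,0],"hand":0},{"slide":[-2.4,-4,0],"delta_rot":[0,0,0],"hand":0}]'
```

```text
time: 22.3
tcp_pos: [553.7, 119.6, 47.5]
tool_rot: [[0.241, 0.97, 0.004], [0.971, -0.241, 0.0], [0.001, 0.004, -1.0]]
wrist_force: [8.8, 2.9, 3.0]
width: 11.0
```

The pin is at 108.6° against an expected stop of 108.05°, and the reaction force is rising, so the latch is at its stop. I'll release, rise and check.

```bash
python3 -m creep '[{"slide":[0.5,0.9,0],"delta_rot":[0,0,0],"hand":0.4},{"slide":[0.5,0.9,0],"delta_rot":[0,0,0],"hand":0.4},{"slide":[0.5,0.9,0],"delta_rot":[0,0,0],"hand":0.4},{"slide":[0.5,0.9,-20],"delta_rot":[0,0,0],"hand":0.4},{"slide":[0.5,0.9,-60],"delta_rot":[0,0,0],"hand":0.4},{"slide":[0.5,0.9,-110],"delta_rot":[0,0,0],"hand":0.4},{"slide":[0.5,0.9,-150],"delta_rot":[0,0,0],"hand":0.4},{"slide":[0.5,0.9,-150],"delta_rot":[0,0,0],"hand":0.4}]' >/dev/null; python3 -c "
from h import *
plan([560,240,230],-14)"
```

```text
slide [118.4, -24.1, -28.4] rot [0.005, -0.003, -0.0] rows>= 2.482876395242545
```

```bash
python3 -m creep '[{"slide":[112,-25,-30],"delta_rot":[0,0,0],"hand":0.4},{"slide":[112,-25,-30],"delta_rot":[0,0,0],"hand":0.4},{"slide":[112,-25,-30],"delta_rot":[0,0,0],"hand":0.4},{"slide":[112,-25,-30],"delta_rot":[0,0,0],"hand":0.4},{"slide":[112,-25,-30],"delta_rot":[0,0,0],"hand":0.4},{"slide":[112,-25,-30],"delta_rot":[0,0,0],"hand":0.4}]' >/dev/null; python3 - <<'E'
from h import *
st(); p,w=grab("wrist","w10"); q,t=grab("top","t10")
np.save("w10.npy",p,allow_pickle=True)
cv2.imwrite("pics/c10.png",np.hstack([cv2.resize(w[0:280,120:460],(400,330)),cv2.resize(t[130:270,190:340],(354,330),interpolation=cv2.INTER_CUBIC)]))
g=cv2.cvtColor(t,cv2.COLOR_BGR2GRAY); pt=optics.camera_params("top"); e=np.array([.951,.31,0]);f=np.array([-.31,.951,0]);P=np.array([506.6,25.5,0])
print("top: tube rim expected",proj(pt,P+[0,0,92]),"pin",proj(pt,P+74*e+73*f+[0,0,75]),"nose",proj(pt,P+40*e+28*f+[0,0,33]))
E
```

```text
23.7 tcp [555.8 232.3 226.1] yaw -14.1 F [-0.1 -0.6  0.6] w 34.2 tilt [-0.001 -0.002]
top: tube rim expected [266.05948751 209.2071115 ] pin [220.55943847 186.6599191 ] nose [248.43786093 196.9387235 ]
```

View pics/c10.png

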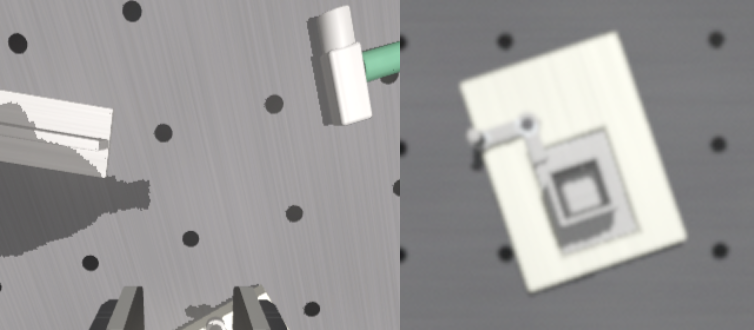

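The top view shows the pin at about (221,187) against (220.6,186.7) expected at the stop, with the nose over the plate and the tube around the boss. I'll check the tube's height with numbers, since its rim's row looked about 2 px off.

```bash
python3 - <<'E'
from h import *
t=cv2.imread("pics/t10.png"); q,s=grab("side","s10"); pt=optics.camera_params("top")
a=np.radians(18.05);e=np.array([np.cos(a),np.sin(a),0]);f=np.array([-e[1],e[0],0])
for P0,n,im,p in((np.array([506.6,24.8,0]),"top",t,pt),(np.array([506.6,26,0]),"side",s,q)):
    k=8; x0,y0,w,h=(240,180,50,50) if n=="top" else (250,150,90,80)
    c=cv2.resize(im[y0:y0+h,x0:x0+w],None,fx=k,fy=k,interpolation=cv2.INTER_NEAREST)
    for z,col in((92,(0,0,255)),(22,(0,200,0))):
        pts=np.array([((proj(p,P0+25*(i*e+j*f)+[0,0,z])-[x0,y0]+.5)*k) for i,j in((1,1),(1,-1),(-1,-1),(-1,1))],int)
        cv2.polylines(c,[pts],True,col,1)
    cv2.imwrite(f"pics/o_{n}.png",c)
A=cv2.imread("pics/o_top.png");B=cv2.imread("pics/o_side.png"); B=cv2.resize(B,(400,356)); B=cv2.copyMakeBorder(B,0,44,0,0,cv2.BORDER_CONSTANT)
cv2.imwrite("pics/o.png",np.hstack([A,B]))
E
```

```text
(no output)
```

The viewer limit is reached, so I'll measure the rim by contour instead.

```bash
python3 - <<'E'
from h import *
t=cv2.cvtColor(cv2.imread("pics/t10.png"),cv2.COLOR_BGR2GRAY).astype(int); s=cv2.cvtColor(cv2.imread("pics/s10.png"),cv2.COLOR_BGR2GRAY).astype(int)
print(t[194:232,248:288:1])
p=optics.camera_params("side");pt=optics.camera_params("top")
a=np.radians(18.05);e=np.array([np.cos(a),np.sin(a),0]);f=np.array([-e[1],e[0],0])
for i,j in((1,1),(1,-1),(-1,-1),(-1,1)):
  print(i,j,*[np.round(np.r_[proj(pt,np.array([506.6,24.8,z])+25*(i*e+j*f)),proj(p,np.array([506.6,26,z])+25*(i*e+j*f))],1) for z in(92,22)])
E
```

```text
[[214 214 213 ... 249 250 250]
 [214 214 213 ... 248 249 250]
 [212 211 209 ... 248 249 250]
 ...
 [246 247 247 ... 205 210 216]
 [246 247 247 ... 217 223 229]
 [246 246 247 ... 234 237 239]]
1 1 [250.5 201.3 278.9 217.2] [252.7 203.4 279.8 248.4]
1 -1 [274.3 193.3 273.1 202.9] [274.6 196.  274.2 233.1]
-1 -1 [282.4 217.1 298.9 199.3] [282.  217.9 298.8 229.4]
-1 1 [258.5 225.2 306.1 213.3] [260.1 225.4 305.6 244.3]
```

```bash
python3 - <<'E'
from h import *
np.set_printoptions(linewidth=250,threshold=10**6)
s=cv2.cvtColor(cv2.imread("pics/s10.png"),cv2.COLOR_BGR2GRAY).astype(int)
for c in(286,292,299): print(c,s[194:254,c])
for r in(225,240): print(r,s[r,268:316])
t=cv2.cvtColor(cv2.imread("pics/t10.png"),cv2.COLOR_BGR2GRAY).astype(int); print(t[192:230:2,246:288])
st()
E
```

```text
286 [123 125 129 126 126 128 124 114 207 223 102 111 115 116 116 115 114 116 116 115 111 121 223 228 110 115 123 121 122 120 121 121 121 120 119 118 120 121 119 120 117 120 122 121 120 121 121 118 120 120 120 121 119 122 116 100 110 212 202 200]
292 [127 129 128 127 125 126 120 181 207 136 109 117 117 118 118 119 117 117 116 115 102 207 237 136 113 117 117 120 119 116 119 117 117 117 117 118 118 117 116 119 121 118 120 118 120 118 118 119 120 119 121 117 122 118 108 100 107 106 214 255]
299 [124 124 124 123 122 117 182 247 253 225 144 102 108 116 121 122 121 121 117 104 204 231 134 109 114 115 118 116 117 115 119 119 117 116 116 117 120 117 118 117 117 118 119 120 120 122 120 121 120 121 121 122 119 104 101 107 105 213 255 255]
225 [254 254 254 254 254 255 255 189 110 119 119 120 122 117 115 119 119 118 121 119 119 119 117 118 117 122 118 114 114 114 116 119 119 120 119 118 119 114  95 255 255 252 245 253 254 254 254 254]
240 [238 238 238 238 238 238 238 240 248 202 124 117 120 121 118 118 119 119 121 122 120 120 118 120 118 120 120 116 115 115 119 120 122 119 120 120 120 124 118 104
[... 2670 characters left out ...]
83 186 189 186 182 177 167 159 148 138 132 129 126 125 126 126 137 169 199 211 213 213 212 212 207]
 [247 248 247 247 246 240 218 177 139 130 137 162 188 197 191 184 180 173 161 148 137 131 126 124 126 125 124 126 126 127 125 125 128 143 173 200 210 212 213 213 213 213]
 [246 247 247 247 247 245 234 204 160 134 128 132 139 144 140 134 128 126 126 125 125 126 124 125 125 126 125 125 125 127 129 129 141 169 196 208 211 212 213 213 214 213]
 [245 246 247 247 247 247 243 228 190 146 130 127 126 125 124 124 125 124 125 125 124 125 126 126 124 126 128 130 137 155 172 179 187 200 209 211 211 211 209 207 210 211]]
23.85 tcp [555.9 232.8 226.4] yaw -14.1 F [ 0.2 -0.  -0.5] w 34.1 tilt [-0.    -0.001]
```

```bash
python3 -c "
from h import *
r.close_job(); st()"
```

```text
the job is handed in; nothing more can be done
the job is handed in; nothing more can be done
```

The fixture is loaded and the job was handed in at about 24 s of the 72 s allowed; no verdict is reported.

- **Plate:** I lowered it into the pocket by its boss until the pocket floor took its weight. The close view afterwards showed it flush with an even margin all round.
- **Tube:** I lowered it over the boss until it touched the plate. It touched at a TCP height of 56.4 mm, which is what standing on the plate should give. In the last pictures its rim lies within about 1 px of where it should be in the side view, and is consistent with that in the top view.
- **Latch:** I swung it by its pin to the stop. The pin ended at 108.6° against an expected 108.05°, with the reaction force rising, and it showed within 1 px of the expected place in the top view.
- **Bystanders:** I did not touch the pipe stub or the tee. I did not measure them again at the end.

**Checks that disagreed:**
- The top and wrist cameras differed by about 2 mm on the pocket's position. That is within calibration, and I used the wrist view.
- Two of my readings failed at first. I measured the boss from one view at the wrong height, and I misread the tube's rim row in the top view by about 2 px. Both were resolved on re-measuring.
- In the side view one edge of the tube sits about 1.4 px (2–3 mm) off. I put this down to calibration.
- The viewer refused my last overlay picture because its limit of 12 was reached, so the final rim check was done on pixel values alone.

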